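# Uncover test modules and feed them through the tester's one-way gate

### The arm

A 6-joint arm with a two-finger parallel gripper is mounted at the origin on the work surface. World frame = base frame: x ahead of the robot, y to its left, z up, the work surface at z = 0. Lengths are in m, angles in rad, forces in N, time in s.
With the tool pointing down it reaches from about 0.275 to 0.825 m from the base axis. Payload 4.9 kg.
Tool frame: the origin (TCP) lies at the very end of the fingers, on their centre line; the grasp point (between the pads) lies 19 mm behind it; z points along the fingers, y is the line along which they close (so a half turn about z gives the same grasp; the last joint's range is limited). The gripper opens to 85 mm and grips with 20 to 120 N. Pads are 22 mm wide; open, the fingers measure 114 mm over their backs; the gripper's body (76 mm by 85 mm) begins 54 mm behind the grasp point. The pads swing forward as they close: fully open they stand 13 mm farther back than shut.
Start: joints at [-1.425, 0.326, -0.193, 1.052, 0, 1.437], TCP at [0.152, -0.529, 0.193] pointing down, gripper open.
Joint ranges: [-2.65, 2.65], [-0.97, 1.79], [-1.3, 1.35], [-1.93, 2.1], [-1.47, 1.37], [-3.14, 3.14]. Speed limits (rad/s): [2.57, 2.57, 3.14, 3.14, 3.14, 3.14].

### API

Orientations are given as a unit quaternion [x, y, z, w].
In Python, from plant import observe, vision, ticket gives the robot as it stands.
- The arm moves only by the tool carry_out, never from a script. Its argument "motion" is text: rows parted by semicolons, each of 7 numbers parted by spaces: the turn, a rotation vector about the tool's x, y, z in rad, then the shift along the tool's x, y, z in cm, then the closure, from 0 (fully open) to 1 (shut). A call has 1 to 10 rows; each row is the pose to reach, as a shift and turn from the pose commanded when the call began, along the tool's axes at that moment; what a row does not reach only later rows make up. A row lasts 1/8 s, in which the tool goes at most 62.5 mm and 10.7 degrees, less where a joint would pass 70% of its speed; a pose out of reach is approached as far as the arm can. A call with a gripper value outside its range is refused whole. The fingers move at their own pace and stop on an object; "force" is the grip in N (left out, the last holds). Time passes only in rows, so rows that repeat a pose let the fingers close. It gives the time, the measured TCP pose, the force, the opening and the grip force at its end, in the units of the state.
- observe(): the state, without advancing time (a new reading comes with each control period).
- vision.get_image(name): name is "scene" or "top" or "wrist"; returns a dict with "frame" (384x512x3 uint8, red, green, blue), "fovy" (degrees; the focal length in pixels is half the picture's height over the tangent of half this angle, whatever the lens; pixels are square), "cx", "cy" (the principal point, pixels), "eye" and "attitude" of the camera in the world; the wrist camera has in their place "tool_from_camera" (4x4, takes a point from camera to tool coordinates, whose origin is the TCP and whose axes are the flange's). Camera axes: x right, y down, z forward; pixel columns grow to the right and rows downward; lengths in m; the calibration is good to about 2 mm. A picture is of the moment at which its call begins: read the wrist's pose just before it. There is no depth.
- ticket.close_job(): hands the job in; it is judged then, once.
The state is a dict: "clock": time; "joint_pos": joint angles; "dq": joint speeds; "tau": joint torques, N m; "position": TCP position; "orientation": TCP orientation; "contact_force": force on the tool from outside, world axes, zero at the start; "torque": the same for the moment, N m; "finger_gap": opening from 0.0 (shut) to 1.0 (fully open); "gripper_force": force on a finger pad.
Only numpy, scipy, OpenCV 4.12 (cv2) and the standard library are available. Lean on these libraries where they do the work, as an engineer would, in place of code of your own. Each camera call takes 0.05 s, during which the arm holds its last target. There are 200 camera calls.

### The job

Load the tester with every blue module on the bench. If a module wears a loose orange cover, lift the cover off and lay it in the grey tray (on the tray's floor, not stacked); then set the bare module in the in-feed lane and push it along the lane's floor through the sprung red gate, never carrying it over the gate or the lane beyond. Finish with all modules in the lane beyond the gate, all covers in the tray and the gate shut behind the modules, and leave the other things on the bench where they are.

Things in the scene. Friction and masses are not known exactly. Their poses are not given: they have to be found in the camera images.
- lane: The tester's straight in-feed lane, fixed to the table. Origin on the table top under the middle of the gate; +y is the push direction (into the tester), x across the lane, z up. Floor 4 mm thick, 68 mm wide between two grey rails, tops 22 mm above the table. At the gate (y = 0) stand two yellow posts 74 mm apart, tops 62 mm above the table.
- lane_entry (a point): Point on the lane floor's top (4 mm above the table), in the lane's middle, 90 mm before the gate (lane y = -90 mm): middle of the entry part, which has no wall at its start (y = -155 mm) and is open above. Its axes are the lane's.
- lane_bay (a point): Point on the lane floor's top in the lane's middle, 220 mm beyond the gate. The lane is open above up to 100 mm past the gate, then is bridged by four yellow hoops (72 mm wide inside, bars 64 to 68 mm above the table, the first from 109 mm past the gate) up to the blue tester's wall 345 mm past the gate. Three modules fit beyond the gate in a row, each pushed on by the next.
- gate_mid (a point): Middle of the red gate flap (62 mm wide, 5 mm thick, 9 to 55 mm above the table); it moves with the flap.
- gate (a joint): Angle (rad) of the red gate, on an upright hinge at the lane's -x post, 37 mm from the middle. 0 = shut; it opens only towards the lane's +y, up to 1.45; a light spring (0.03 to 0.12 N m) shuts it. Its free edge sweeps a 65 mm arc, so a module's rear end must be pushed about 70 mm past the gate before the gate can shut behind it.
- tray: Grey open tray for covers, fixed to the table, outside 122 mm (x) by 200 mm (y) by 30 mm high, walls and floor 5 mm. Origin under the centre of its underside. It holds two covers side by side if each lies with its long side along the tray's x.
- module1_mid (a point): Centre of module 1: a blue closed box 50 mm (x) by 80 mm (y) by 50 mm high, about 0.3 kg, with a green panel on top. It starts standing on the table, under cover 1 or already bare.
- cover1_grip (a point): Centre of the white grip bar of cover 1 (14 mm in x, 50 mm in y, 28 mm high), which stands on the middle of a loose orange cover, 60 by 90 mm, plate 4 mm thick with a skirt reaching 14 mm below the plate, 2 mm loose all round its module. The plate's top is 14 mm below this point, the skirt's lower edge 32 mm below it. Absent in some starts.
- module2_mid (a point): Centre of module 2: a blue closed box 50 mm (x) by 80 mm (y) by 50 mm high, about 0.3 kg, with a green panel on top. It starts standing on the table, under cover 2 or already bare.
- cover2_grip (a point): Centre of the white grip bar of cover 2 (14 mm in x, 50 mm in y, 28 mm high), which stands on the middle of a loose orange cover, 60 by 90 mm, plate 4 mm thick with a skirt reaching 14 mm below the plate, 2 mm loose all round its module. The plate's top is 14 mm below this point, the skirt's lower edge 32 mm below it. Absent in some starts.
- module3_mid (a point): Centre of module 3: a blue closed box 50 mm (x) by 80 mm (y) by 50 mm high, about 0.3 kg, with a green panel on top. It starts standing on the table, bare. Absent in some starts.
- multimeter: Bystander: yellow multimeter, 80 x 150 x 35 mm. Origin at its underside. Leave it where it is.
- spool: Bystander: steel wire spool, 48 mm across, 30 mm high. Origin at its underside. Leave it where it is.
- flux: Bystander: amber flux bottle, 40 mm across, 100 mm high. Origin at its underside. Leave it where it is.
- driver: Bystander: screwdriver, 180 mm long. Origin at its underside. Leave it where it is.
- board: Bystander: green circuit board, 75 x 110 x 8 mm. Origin at its underside. Leave it where it is.

How it is judged:
On the way:
1. the gate has been pushed wide open (value of joint gate above 0.8 rad), for 0.05 s.
At the end, for the whole second after the job is handed in: Every module rests in the lane, its centre 50 mm or more past the gate, within 30 mm of the lane's middle and under 50 mm high; every cover rests in the tray, its grip bar's centre inside the tray's outline and under 60 mm above its underside; the gate is shut to within 0.12 rad (y of module1_mid in the frame of lane between 0.05 and 0.345 m and x of module1_mid in the frame of lane between -0.03 and 0.03 m and z of each of module1_mid, module2_mid, module3_mid in the frame of lane below 0.05 m and linear speed of each of module1, module2, module3, cover1, cover2 below 0.02 m/s and y of module2_mid in the frame of lane between 0.05 and 0.345 m and x of module2_mid in the frame of lane between -0.03 and 0.03 m and y of module3_mid in the frame of lane between 0.05 and 0.345 m and x of module3_mid in the frame of lane between -0.03 and 0.03 m and x of cover1_grip in the frame of tray between -0.06 and 0.06 m and y of cover1_grip in the frame of tray between -0.1 and 0.1 m and z of each of cover1_grip, cover2_grip in the frame of tray below 0.06 m and x of cover2_grip in the frame of tray between -0.06 and 0.06 m and y of cover2_grip in the frame of tray between -0.1 and 0.1 m and value of joint gate below 0.12 rad); the robot touches nothing.
It fails at once if a module carried over the gate or the lane beyond it instead of pushed through ((y of module1_mid in the frame of lane between 0 and 0.345 m and x of module1_mid in the frame of lane between -0.045 and 0.045 m and z of module1_mid in the frame of lane above 0.07 m) or (y of module2_mid in the frame of lane between 0 and 0.345 m and x of module2_mid in the frame of lane between -0.045 and 0.045 m and z of module2_mid in the frame of lane above 0.07 m) or (y of module3_mid in the frame of lane between 0 and 0.345 m and x of module3_mid in the frame of lane between -0.045 and 0.045 m and z of module3_mid in the frame of lane above 0.07 m)).
It fails at once if a bystander displaced by more than 40 mm (distance of any of multimeter, spool, flux, driver, board from where it was at the start of the episode above 0.04 m).
Of cover1, cover2, module3 only 2 to 3 are there at a start; the rules pass over those that are not, and their reading is None.
At some moment in a run one of module1, module2, module3 may be knocked a few centimetres aside while the robot is not near it.
Once in a run the grip may slacken for a moment while it holds something.
It also fails if it takes over 210 s, if anything falls off the work surface, if the arm or the gripper's body presses on something with over 40 N, if the wrist force passes 120 N, or if a joint passes its speed limit or range.

## Working session

There is one attempt and no reset: what is moved stays moved. The work goes in short steps, Python scripts to look and compute and a tool call to move; the robot and the scene stay as the last step left them, time stands still between calls to the robot, and variables do not carry over. Pictures are saved under pics/ and viewed, at most 14 in all, crops included, and the job is handed in when it is done.

Besides the shell and the picture viewer there is one more tool, called after ">>>" as name(argument=value, ...), one argument or row to a line, values as JSON. carry_out: Moves the arm, as the interface text tells. Its arguments: {"type":"object","properties":{"motion":{"type":"string"},"force":{"type":"number"}},"required":["motion"]}

```bash
mkdir -p pics; ls; python3 - <<'E'
from plant import observe, vision
import cv2, numpy as np
s=observe(); print({k:np.round(v,3).tolist() for k,v in s.items()})
for n in ("scene","top"):
    d=vision.get_image(n); cv2.imwrite(f"pics/{n}0.png",d["frame"][:,:,::-1])
    print(n,d["fovy"],d["cx"],d["cy"],np.round(d["eye"],4).tolist(),np.round(d["attitude"],4).tolist(),[k for k in d])
E
```

```text
pics
{'clock': 0.0, 'joint_pos': [-1.425, 0.327, -0.194, 1.052, 0.0, 1.437], 'dq': [0.0, 0.001, -0.002, -0.001, -0.002, -0.0], 'tau': [-0.001, -44.34, 26.244, 0.015, -0.0, 0.0], 'position': [0.152, -0.528, 0.192], 'orientation': [0.99, 0.139, 0.0, -0.001], 'contact_force': [-0.243, 0.017, 0.019], 'torque': [0.015, 0.051, 0.023], 'gripper_force': 0.0, 'finger_gap': 1.002}
scene 56.32677017722974 255.8437830019596 189.33484605656494 [1.1589, -0.3194, 0.808] [0.7843, 0.5222, -0.1895, -0.2763] ['frame', 'fovy', 'cx', 'cy', 'eye', 'attitude']
top 42.620712097445825 245.95257719677963 193.91987421676578 [0.3121, -0.0812, 1.4341] [-0.668, 0.7371, -0.0762, 0.069] ['frame', 'fovy', 'cx', 'cy', 'eye', 'attitude']
```

View pics/top0.png

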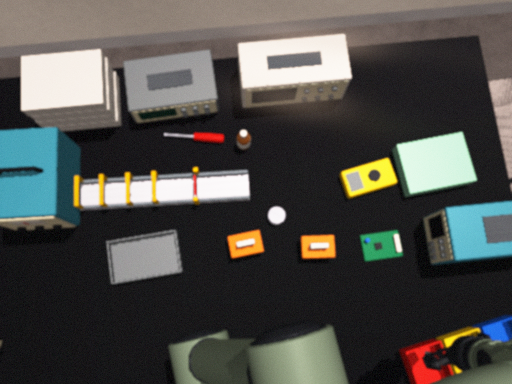

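View pics/scene0.png

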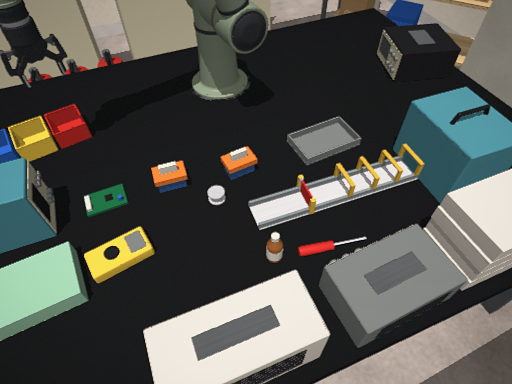

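The top view shows the two orange-covered modules near (245,243) and (318,246), the tray near (145,257), the lane from (250,185) to (75,193) with the gate near (195,184), and the spool at (277,215). There is no bare module in sight. The scene view agrees: covers near (170,175) and (238,160).

```bash
cat > h.py <<'E'
import cv2, numpy as np
from plant import observe, vision
from scipy.spatial.transform import Rotation as R
def shot(n, save=None):
    s=observe(); d=vision.get_image(n); f=d["frame"]
    if save: cv2.imwrite(f"pics/{save}.png",f[:,:,::-1])
    if n=="wrist":
        T=np.eye(4); T[:3,:3]=R.from_quat(s["orientation"]).as_matrix(); T[:3,3]=s["position"]
        M=T@np.array(d["tool_from_camera"])
    else:
        M=np.eye(4); M[:3,:3]=R.from_quat(d["attitude"]).as_matrix(); M[:3,3]=d["eye"]
    F=f.shape[0]/2/np.tan(np.radians(d["fovy"])/2)
    return f,(M,F,d["cx"],d["cy"])
def ray(cam,px):
    M,F,cx,cy=cam; px=np.atleast_2d(px).astype(float)
    v=np.c_[(px[:,0]-cx)/F,(px[:,1]-cy)/F,np.ones(len(px))]@M[:3,:3].T
    return M[:3,3],v
def plane(cam,px,z):
    o,v=ray(cam,px); return (o+v*((z-o[2])/v[:,2])[:,None])[:,:2]
def mask(f,lo,hi):
    return cv2.inRange(cv2.cvtColor(f,cv2.COLOR_RGB2HSV),np.array(lo),np.array(hi))
def blobs(m,amin=60):
    n,l,st,c=cv2.connectedComponentsWithStats(m)
    return [(np.argwhere(l==i)[:,::-1],c[i],st[i]) for i in range(1,n) if st[i,4]>=amin]
def rect(xy):
    (c,(w,h),a)=cv2.minAreaRect((xy*1000).astype(np.float32))
    if w<h: w,h,a=h,w,a+90
    return np.round([c[0],c[1],w,h,(a+90)%180-90],1)  # mm, long-axis angle deg
E
python3 - <<'E'
from h import *
f,c=shot("top")
def show(n,m,z,a=60,roi=None):
    for p,ce,st in blobs(m,a):
        if roi and not(roi[0]<ce[0]<roi[1] and roi[2]<ce[1]<roi[3]): continue
        print(n,ce.round(),st[4],rect(plane(c,p,z)))
show("orange",mask(f,(5,150,120),(16,255,255)),.05,150)
show("red",mask(f,(0,150,80),(4,255,255))|mask(f,(174,150,80),(180,255,255)),.05,10,(180,210,150,220))
show("yellow",mask(f,(18,140,100),(30,255,255)),.062,5,(60,420,100,220))
show("lane",mask(f,(0,0,110),(180,60,255)),.015,300,(70,280,150,230))
show("tray",mask(f,(0,0,40),(180,60,160)),.03,500,(90,200,220,300))
s,cs=shot("scene")
for p,ce,st in blobs(mask(s,(5,150,120),(16,255,255)),150): print("sc",ce.round(),st[4],rect(plane(cs,p,.05)))
for p,ce,st in blobs(mask(s,(95,100,60),(125,255,255)),40): print("scblue",ce.round(),st)
for n,im,cc in(("top",f,c),("scene",s,cs)):
  for p,ce,st in blobs(mask(im,(0,0,160),(180,50,255)),20):
    if st[4]<400: print(n,"white",ce.round(),st[4],rect(plane(cc,p,.082)))
E
```

```text
orange [245. 243.] 218 [458.6 -93.6  96.6  66.8 -83.9]
orange [318. 246.] 204 [ 430.8 -296.    97.    66.2   86.8]
red [195. 183.] 35 [643.7  36.6  53.3   5.8  -4.4]
yellow [371. 176.] 1150 [ 612.6 -464.1  153.2   84.5  -78.8]
yellow [195. 170.] 44 [683.2  29.4  20.9  17.3  -4.5]
yellow [127. 185.] 147 [649.1 222.6  97.8  19.9   1.9]
yellow [154. 183.] 129 [645.4 147.3  98.2  19.9   2.8]
yellow [101. 187.] 160 [652.3 299.3  94.7  20.   -2.1]
yellow [ 77. 190.] 192 [653.1 367.7  94.9  25.6  -1.7]
yellow [195. 200.] 26 [593.7  35.5  16.9  11.4  21.4]
lane [223. 185.] 1496 [640.3 -45.2 155.6  87.2  87.9]
lane [174. 188.] 1045 [645.2  97.4 111.8  87.9  88.5]
lane [115. 192.] 590 [651.4 273.8  86.9  64.2  -1.4]
lane [141. 190.] 597 [649.1 197.4  87.2  64.3  -1.7]
lane [ 89. 194.] 506 [653.9 349.6  86.3  55.1   0.7]
tray [137. 257.] 2192 [453.2 196.3 210.1 129.9 -85.8]
sc [239. 161.] 444 [461.4 -91.6  97.7  76.6 -84. ]
sc [169. 175.] 481 [ 434.  -294.    92.6   76.4   86.1]
scblue [405.  13.] [386   0  37  26 701]
scblue [456. 139.] [ 394   86  118  117 7257]
scblue [ 16. 200.] [   0  128 
[... 1568 characters left out ...]
8.5  38.2  11.5  -3.5]
scene white [365. 195.] 132 [736.4 158.2 301.8   3.7  88. ]
scene white [215. 194.] 217 [ 586.7 -202.2   60.    39.2  -19.2]
scene white [274. 194.] 59 [643.8 -63.3 130.5   4.6  88.1]
scene white [ 87. 202.] 71 [ 482.  -510.9   48.5   11.7    2.3]
scene white [468. 236.] 275 [931.2 304.6 180.6  61.4  18.3]
scene white [284. 221.] 68 [728.4 -72.9 127.7   3.7  88.1]
scene white [447. 254.] 195 [952.6 226.8 150.9  20.6   5.9]
scene white [275. 236.] 67 [ 760.5 -112.3   24.9   18.9  -24. ]
scene white [350. 241.] 63 [838.6  43.4  77.4   5.1  80.3]
scene white [273. 256.] 71 [ 804.  -139.7   29.2   22.2   51.3]
scene white [475. 323.] 26 [1098.6  173.4   19.     6.8  -60.7]
```

Only two modules, both covered, so no module 3. Lane origin ≈ (0.643, 0.035), yaw −2°. Tray centre ≈ (0.453, 0.196), yaw +4°. I'll go above cover B first.

```bash
cat >> h.py <<'E'
def to(x,y,z,th,s=None):
    "row needed to bring TCP to world x,y,z (m), tool x axis at th deg, tool down"
    s=s or observe(); Rc=R.from_quat(s["orientation"])
    t=np.radians(th); Rd=R.from_matrix(np.array([[np.cos(t),np.sin(t),0],[np.sin(t),-np.cos(t),0],[0,0,-1]]))
    r=np.r_[(Rc.inv()*Rd).as_rotvec(), Rc.inv().apply(np.array([x,y,z])-s["position"])*100]
    print(" ".join(f"{v:.3f}" for v in r)); return r
E
python3 - <<'E'
from h import *
to(.431,-.296,.20,86)
E
```

```text
-0.001 -0.001 -1.221 33.242 -14.608 -0.749
```

>>> carry_out(
  motion="0 0 -1.221 33.2 -14.6 -0.7 0; 0 0 -1.221 33.2 -14.6 -0.7 0; 0 0 -1.221 33.2 -14.6 -0.7 0; 0 0 -1.221 33.2 -14.6 -0.7 0; 0 0 -1.221 33.2 -14.6 -0.7 0; 0 0 -1.221 33.2 -14.6 -0.7 0; 0 0 -1.221 33.2 -14.6 -0.7 0; 0 0 -1.221 33.2 -14.6 -0.7 0; 0 0 -1.221 33.2 -14.6 -0.7 0; 0 0 -1.221 33.2 -14.6 -0.7 0",
  force=40,
)

```text
clock: 1.45
position: [0.4302, -0.2971, 0.1997]
orientation: [0.732, 0.681, -0.0, -0.0]
contact_force: [0.1, 0.2, -0.5]
finger_gap: 1.0
gripper_force: 0.0
```

```bash
python3 - <<'E'
from h import *
s=observe(); print(s["clock"],s["position"],np.linalg.norm(s["dq"]))
f,c=shot("wrist","w1"); print(c[0].round(3).tolist())
for p,ce,st in blobs(mask(f,(5,150,90),(18,255,255)),400): print("or",ce.round(),st[4],rect(plane(c,p,.054)))
for p,ce,st in blobs(mask(f,(0,0,150),(180,60,255)),300): print("wh",ce.round(),st[4],rect(plane(c,p,.082)))
f,c=shot("top","t1")
for p,ce,st in blobs(mask(f,(5,150,120),(16,255,255)),60): print("top or",ce.round(),st[4],rect(plane(c,p,.05)))
for p,ce,st in blobs(mask(f,(95,100,60),(125,255,255)),60): print("blue",ce.round(),st[4])
E
```

```text
1.45 [ 0.43016157 -0.2971412   0.19974905] 0.005264807200561914
[[0.997, -0.069, -0.023, 0.437], [-0.072, -0.943, -0.324, -0.214], [0.0, 0.324, -0.946, 0.381], [0.0, 0.0, 0.0, 1.0]]
or [249. 154.] 1162 [ 430.8 -295.6   93.5   64.3   86. ]
wh [339.  69.] 1823 [ 519.2 -196.4   45.5   41.4   20.9]
wh [255. 175.] 609 [ 431.1 -294.6   52.2   13.7   86.2]
wh [394. 252.] 1012 [ 587.9 -400.8   47.3   34.2   11.4]
wh [260. 310.] 370 [ 424.4 -472.8   43.9   17.7    3.5]
wh [412. 375.] 522 [ 634.3 -596.9   51.1   35.7   -4.2]
top or [245. 244.] 219 [458.7 -93.4  96.4  66.5 -83.6]
top or [307. 243.] 142 [ 437.8 -273.8   53.4   48.5   -5.6]
top or [448. 360.] 92 [  91.6 -605.4  118.6   11.5   15. ]
blue [ 37. 173.] 6225
blue [476. 231.] 2505
blue [499. 340.] 1331
```

View pics/w1.png

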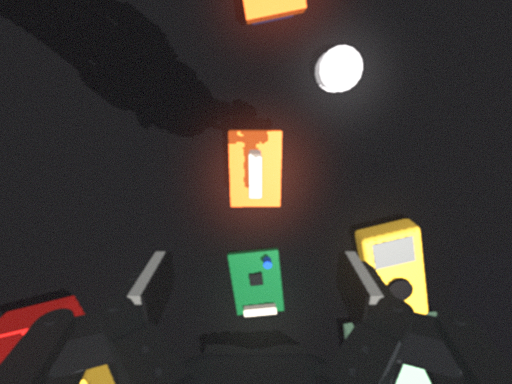

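The wrist view shows cover B at (255,168) with its bar centred at (0.431, −0.295) and angled at 86°, as expected. I'll descend and grip.

>>> carry_out(
  motion="0 0 0 0.2 0.1 5 0; 0 0 0 0.2 0.1 10 0; 0 0 0 0.2 0.1 13 0; 0 0 0 0.2 0.1 14.1 0; 0 0 0 0.2 0.1 14.1 0.5; 0 0 0 0.2 0.1 14.1 1; 0 0 0 0.2 0.1 14.1 1; 0 0 0 0.2 0.1 14.1 1; 0 0 0 0.2 0.1 14.1 1; 0 0 0 0.2 0.1 14.1 1",
  force=40,
)

```text
clock: 2.8
position: [0.4318, -0.2947, 0.0589]
orientation: [0.731, 0.682, 0.0, 0.0]
contact_force: [-0.5, -0.6, -0.1]
finger_gap: -0.003
gripper_force: 0.0
```

```bash
python3 - <<'E'
from h import *
f,c=shot("wrist","w2")
g,c2=shot("scene"); x=g[110:240,100:300]
a=cv2.resize(x,(800,520),interpolation=cv2.INTER_CUBIC); cv2.imwrite("pics/s2.png",a[:,:,::-1])
for n,im,cc in(("w",f,c),("s",g,c2)):
  for p,ce,st in blobs(mask(im,(5,150,90),(18,255,255)),100): print(n,"or",ce.round(),st[4],rect(plane(cc,p,.054)))
E
```

```text
w or [245. 201.] 6103 [ 431.2 -294.8   95.    62.5   86.2]
s or [239. 161.] 455 [464.4 -92.6  98.1  76.5 -84.7]
s or [169. 175.] 484 [ 437.8 -293.8   93.3   76.9   85.4]
s or [274. 246.] 155 [ 767.7 -116.    36.3   35.5   64.9]
```

View pics/s2.png

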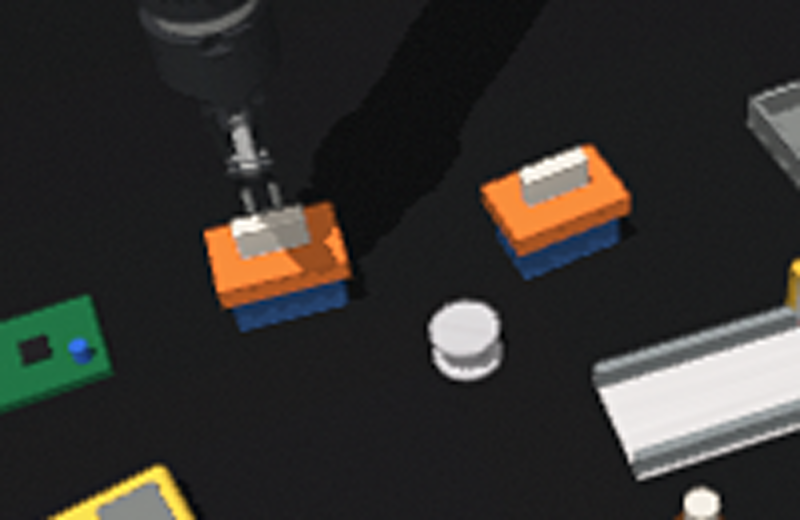

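View pics/w2.png

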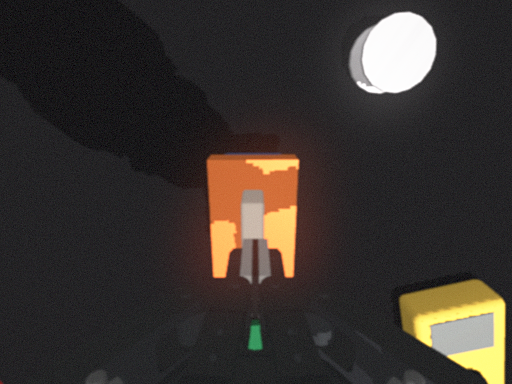

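The fingers read fully shut with no force, and both views show them ending at the bar's top edge. I'll lift straight up and check whether the cover came along.

>>> carry_out(
  motion="0 0 0 0 0 -3 1; 0 0 0 0 0 -6 1; 0 0 0 0 0 -6 1",
)

```text
clock: 3.28
position: [0.4333, -0.296, 0.1209]
orientation: [0.731, 0.682, 0.0, 0.002]
contact_force: [0.1, -0.3, 0.2]
finger_gap: 0.001
gripper_force: 0.0
```

```bash
python3 - <<'E'
from h import *
print(observe()["position"],observe()["finger_gap"])
f,c=shot("wrist")
g,c2=shot("scene"); x=g[110:210,110:230]
a=cv2.resize(x,(400,333),interpolation=cv2.INTER_CUBIC); b=cv2.resize(f[120:320,180:340],(266,333),interpolation=cv2.INTER_CUBIC)
cv2.imwrite("pics/s3.png",np.hstack([a,b])[:,:,::-1])
M=np.linalg.inv(c[0]); print(c[1])
for h in (0,.02):
  q=M@np.r_[observe()["position"]+[0,0,h],1]; print(h,q[0]/q[2]*c[1]+c[2],q[1]/q[2]*c[1]+c[3])
  M2=np.linalg.inv(c2[0]); q=M2@np.r_[observe()["position"]+[0,0,h],1]; print("scene",q[0]/q[2]*c2[1]+c2[2],q[1]/q[2]*c2[1]+c2[3])
E
```

```text
[ 0.43331178 -0.29602275  0.12091662] 0.0006297153357753096
287.27544941978897
0 251.0376529637942 220.1363561722593
scene 163.2791021533634 155.29998515472175
0.02 250.76572181173938 233.1901088464098
scene 161.70337955443057 149.98372808258603
```

View pics/s3.png

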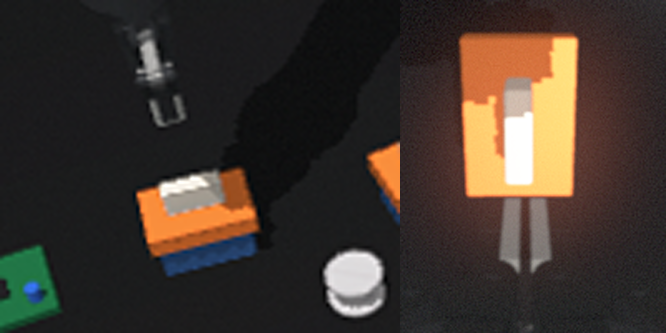

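The cover stayed put. In both views the shut fingertips sit about 28 mm behind the reported TCP: around (255,240) against a predicted (251,220) in the wrist view, and (161,147) against (163,155) in the scene view. They therefore closed above the bar. I'll grip deeper and check the gap.

>>> carry_out(
  motion="0 0 0 0.1 -0.2 0 0; 0 0 0 0.1 -0.2 0 0; 0 0 0 0.1 -0.2 0 0; 0 0 0 0.1 -0.2 3 0; 0 0 0 0.1 -0.2 6 0; 0 0 0 0.1 -0.2 8 0; 0 0 0 0.1 -0.2 8.5 0.8; 0 0 0 0.1 -0.2 8.5 1; 0 0 0 0.1 -0.2 8.5 1; 0 0 0 0.1 -0.2 8.5 1",
  force=40,
)

```text
clock: 4.62
position: [0.4304, -0.2941, 0.0347]
orientation: [0.731, 0.682, 0.0, 0.001]
contact_force: [-3.7, 3.8, 22.6]
finger_gap: 0.146
gripper_force: 40.8
```

Gripped now (gap 0.146). The fingertips actually sit about 20 mm behind the reported TCP, which I'll use from here on. I'll lift and start the turn toward the tray.

>>> carry_out(
  motion="0 0 0 0 0 -1.5 1; 0 0 0 0 0 -5 1; 0 0 0 0 0 -9 1; 0 0 -0.1 2 0 -10 1; 0 0 -0.25 6 0 -10 1; 0 0 -0.42 10.5 0 -10 1; 0 0 -0.58 15 0 -10 1; 0 0 -0.75 20 0 -10 1; 0 0 -0.9 24 0 -10 1; 0 0 -0.9 24 0 -10 1",
  force=60,
)

```text
clock: 5.88
position: [0.4465, -0.0519, 0.1348]
orientation: [0.36, 0.933, 0.0, 0.0]
contact_force: [-0.3, 0.1, -1.4]
finger_gap: 0.141
gripper_force: 60.7
```

```bash
python3 - <<'E'
from h import *
s=observe(); print(s["position"],s["finger_gap"],s["gripper_force"])
to(.450,.241,.12,184.2); to(.450,.241,.015,184.2)
f,c=shot("wrist")
for p,ce,st in blobs(mask(f,(5,150,90),(18,255,255)),400): print("or",ce.round(),st)
E
```

```text
[ 0.44653772 -0.05190868  0.13476658] 0.14089303045910084 60.7307767868042
0.000 0.001 -0.810 19.415 21.934 1.482
0.000 0.001 -0.810 19.419 21.928 11.982
or [253. 198.] [ 180  162  128  118 6749]
```

>>> carry_out(
  motion="0 0 -0.12 3 3.5 0 1; 0 0 -0.25 6 7 0 1; 0 0 -0.4 9.5 10.5 0 1; 0 0 -0.55 12.5 14 1 1; 0 0 -0.7 15.5 17.5 2 1; 0 0 -0.81 18 20.5 4 1; 0 0 -0.81 19.4 21.9 6 1; 0 0 -0.81 19.4 21.9 7.5 1; 0 0 -0.81 19.4 21.9 7.5 1",
)

```text
clock: 7.05
position: [0.4508, 0.2369, 0.0579]
orientation: [-0.034, 0.999, -0.001, -0.001]
contact_force: [0.5, -0.6, 0.5]
finger_gap: 0.136
gripper_force: 60.7
```

```bash
python3 - <<'E'
from h import *
s=observe(); print(s["position"],s["finger_gap"],s["gripper_force"])
to(.450,.241,.007,184.2)
g,c2=shot("scene"); x=g[90:190,260:390]
cv2.imwrite("pics/s4.png",cv2.resize(x,(650,500),interpolation=cv2.INTER_CUBIC)[:,:,::-1])
for p,ce,st in blobs(mask(g,(5,150,90),(18,255,255)),100): print("or",ce.round(),st[4],rect(plane(c2,p,.075)))
t,ct=shot("top")
for p,ce,st in blobs(mask(t,(0,0,40),(180,60,160)),400):
  if 90<ce[0]<200 and 220<ce[1]<300: print("tray",ce,st[4],rect(plane(ct,p,.03)))
E
```

```text
[0.45076172 0.23685027 0.0579445 ] 0.1361705949561443 60.727912187576294
-0.001 -0.002 -0.006 0.037 0.425 5.094
or [336. 125.] 395 [456.6 234.4 108.2  73.8   4.1]
or [239. 161.] 455 [483.8 -99.   95.4  74.4 -84.7]
or [274. 246.] 155 [ 778.6 -121.7   35.2   34.6   64.9]
```

View pics/s4.png

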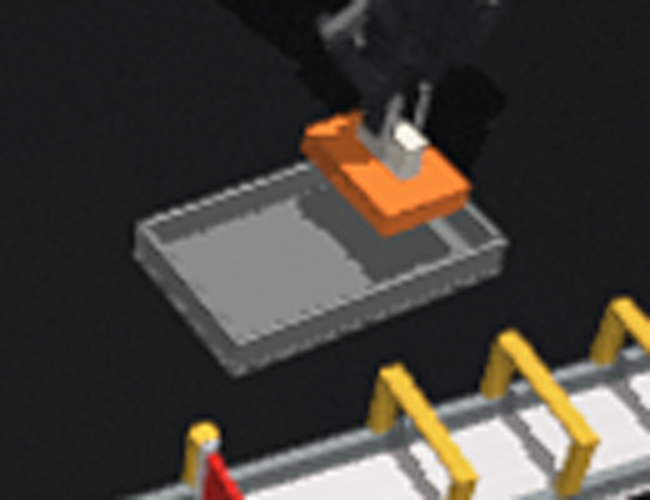

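The cover is held level over the tray's far end, around (385,180) in the crop. I'll lower it and release.

>>> carry_out(
  motion="0 0 0 0 0.3 1.5 1; 0 0 0 0 0.3 3 1; 0 0 0 0 0.3 4.2 1; 0 0 0 0 0.3 5 1; 0 0 0 0 0.3 5 1; 0 0 0 0 0.3 5 0.6; 0 0 0 0 0.3 5 0.6; 0 0 0 0 0.3 4.8 0.6; 0 0 0 0 0.3 2 0.6; 0 0 0 0 0.3 -3 0.6",
)

```text
clock: 8.4
position: [0.4495, 0.2408, 0.0885]
orientation: [-0.035, 0.999, -0.001, -0.002]
contact_force: [0.7, 0.0, 1.2]
finger_gap: 0.399
gripper_force: 0.0
```

```bash
python3 - <<'E'
from h import *
s=observe(); print(s["position"],s["finger_gap"],s["gripper_force"],s["contact_force"])
to(.4315,-.293,.15,86)
g,c2=shot("scene")
for p,ce,st in blobs(mask(g,(5,150,90),(18,255,255)),100): print("or",ce.round(),st[4],rect(plane(c2,p,.02)))
for p,ce,st in blobs(mask(g,(95,100,40),(125,255,255)),40): print("scblue",ce.round(),st)
for p,ce,st in blobs(mask(g,(60,80,60),(90,255,255)),40): print("grn",ce.round(),st,rect(plane(c2,p,.05)))
t,ct=shot("top")
for p,ce,st in blobs(mask(t,(60,80,60),(90,255,255)),40): print("tgrn",ce.round(),st[4],rect(plane(ct,p,.05)))
E
```

```text
[0.44952659 0.24078792 0.08848612] 0.39901535163506074 0.0 [0.72175099 0.01758919 1.17401885]
-0.004 -0.002 1.710 5.506 -53.133 -6.079
or [334. 137.] 292 [450.4 239.8  93.2  70.3   4.8]
or [239. 161.] 455 [433.1 -82.4 102.6  80.  -84.7]
or [274. 246.] 155 [ 750.  -106.9   37.9   37.1   64.9]
scblue [404.  13.] [386   0  37  26 702]
scblue [456. 139.] [ 394   86  118  117 7255]
scblue [ 16. 200.] [   0  128   57  124 3081]
scblue [410. 161.] [403 151  15  21 136]
scblue [170. 179.] [154 163  33  30 564]
scblue [240. 172.] [224 165  31  15 169]
grn [168. 172.] [159 166  21  12 126] [ 429.8 -293.3   54.6   29.5   86.4]
grn [107. 199.] [ 86 184  42  33 725] [ 460.3 -473.8  105.1   77.7  -88.2]
tgrn [379. 246.] 924 [ 416.4 -472.6  111.7   78.5  -87.9]
tgrn [318. 247.] 155 [ 431.3 -295.3   53.9   28.1   84.4]
```

Cover B lies in the tray at (0.450, 0.240). Next is cover A.

```bash
python3 - <<'E'
from h import *
to(.458,-.0935,.15,96.2)
E
```

```text
0.009 0.005 1.532 1.975 -33.561 -5.716
```

>>> carry_out(
  motion="0 0 0.1 0 0 -4 0.3; 0 0 1.532 2 -33.5 -5.7 0; 0 0 1.532 2 -33.5 -5.7 0; 0 0 1.532 2 -33.5 -5.7 0; 0 0 1.532 2 -33.5 -5.7 0; 0 0 1.532 2 -33.5 -5.7 0; 0 0 1.532 2 -33.5 -5.7 0; 0 0 1.532 2 -33.5 -5.7 0; 0 0 1.532 2 -33.5 -5.7 0; 0 0 1.532 2 -33.5 -5.7 0",
)

```text
clock: 9.75
position: [0.4541, -0.0943, 0.1455]
orientation: [0.667, 0.745, -0.0, -0.0]
contact_force: [-0.2, -0.9, 0.1]
finger_gap: 0.998
gripper_force: 0.0
```

```bash
python3 - <<'E'
from h import *
s=observe(); print(s["position"],np.linalg.norm(s["dq"]),R.from_quat(s["orientation"]).as_matrix()[:2,0])
f,c=shot("wrist")
for p,ce,st in blobs(mask(f,(5,150,90),(18,255,255)),400): print("or",ce.round(),st[4],rect(plane(c,p,.054)))
for p,ce,st in blobs(mask(f,(0,0,150),(180,60,255)),300): print("wh",ce.round(),st[4],rect(plane(c,p,.082)))
to(.458,-.0935,.036,96.2)
E
```

```text
[ 0.45409867 -0.09426849  0.14554868] 0.03198992272570037 [-0.1088947   0.99405328]
or [259. 179.] 4702 [458.6 -93.8  92.9  63.1 -83.8]
wh [464.  27.] 3579 [595.7  49.7  52.   42.7   6.2]
wh [425. 139.] 7921 [592.7 -37.4 120.4  50.2  88.8]
wh [468. 151.] 759 [631.8 -41.7 115.4   5.1  87.9]
wh [259. 192.] 755 [458.6 -93.2  49.2  12.7 -84. ]
wh [313. 263.] 1157 [ 519.4 -160.3   39.6   39.1  -60.7]
-0.000 -0.000 0.002 0.024 0.389 10.959
```

>>> carry_out(
  motion="0 0 0 0.1 0.4 4 0; 0 0 0 0.1 0.4 8 0; 0 0 0 0.1 0.4 10.7 0; 0 0 0 0.1 0.4 10.7 0.8; 0 0 0 0.1 0.4 10.7 1; 0 0 0 0.1 0.4 10.7 1; 0 0 0 0.1 0.4 10.7 1; 0 0 0 0.1 0.4 10.7 1; 0 0 0 0.1 0.4 8 1; 0 0 0 0.1 0.4 4 1",
  force=60,
)

```text
clock: 11.05
position: [0.4571, -0.0924, 0.106]
orientation: [0.668, 0.744, -0.0, -0.001]
contact_force: [0.3, -0.2, -1.2]
finger_gap: 0.131
gripper_force: 58.8
```

```bash
python3 - <<'E'
from h import *
s=observe(); print(s["position"],s["finger_gap"],s["gripper_force"])
to(.456,.151,.06,184.2)
f,c=shot("wrist")
for p,ce,st in blobs(mask(f,(5,150,90),(18,255,255)),400): print("or",ce.round(),st)
E
```

```text
[ 0.45709641 -0.09238811  0.10604028] 0.13097635776406782 58.835890889167786
-0.001 -0.002 -1.536 24.204 2.525 4.625
or [255. 202.] [ 204  159  103  120 7622]
```

>>> carry_out(
  motion="0 0 -0.15 2 0.2 0 1; 0 0 -0.32 5 0.5 0 1; 0 0 -0.5 8 0.8 0 1; 0 0 -0.68 11 1.1 0 1; 0 0 -0.86 14 1.4 0 1; 0 0 -1.04 17 1.7 0 1; 0 0 -1.22 20 2.1 0 1; 0 0 -1.4 23 2.5 1 1; 0 0 -1.536 24.2 2.5 3 1; 0 0 -1.536 24.2 2.5 4 1",
)

```text
clock: 12.35
position: [0.4563, 0.1511, 0.0651]
orientation: [-0.037, 0.999, -0.0, -0.0]
contact_force: [0.6, -0.2, -1.5]
finger_gap: 0.129
gripper_force: 58.9
```

```bash
python3 - <<'E'
from h import *
s=observe(); print(s["position"],s["finger_gap"],s["gripper_force"])
to(.456,.150,.008,184.2)
g,c2=shot("scene")
for p,ce,st in blobs(mask(g,(5,150,90),(18,255,255)),100): print("or",ce.round(),st[4],rect(plane(c2,p,.02)),rect(plane(c2,p,.08)))
E
```

```text
[0.45631102 0.15106296 0.06512399] 0.12854553674966154 58.85541915893555
-0.000 -0.001 0.000 0.034 -0.103 5.712
or [321. 135.] 628 [423.1 210.3 152.5 124.5   4.8] [479.1 170.  140.9 115.    4.8]
or [274. 246.] 155 [ 750.  -106.9   37.9   37.1   64.9] [ 781.2 -123.    35.    34.3   64.9]
```

>>> carry_out(
  motion="0 0 0 0 -0.1 2 1; 0 0 0 0 -0.1 4 1; 0 0 0 0 -0.1 5.4 1; 0 0 0 0 -0.1 5.6 1; 0 0 0 0 -0.1 5.6 1; 0 0 0 0 -0.1 5.6 0.6; 0 0 0 0 -0.1 5.6 0.6; 0 0 0 0 -0.1 5.3 0.6; 0 0 0 0 -0.1 2 0.6; 0 0 0 0 -0.1 -6 0.6",
)

```text
clock: 13.65
position: [0.4549, 0.1492, 0.1078]
orientation: [-0.037, 0.999, -0.0, -0.002]
contact_force: [0.6, 0.6, -0.2]
finger_gap: 0.398
gripper_force: 0.0
```

```bash
python3 - <<'E'
from h import *
s=observe(); print(s["position"],s["finger_gap"],s["contact_force"])
g,c2=shot("scene","s5")
for p,ce,st in blobs(mask(g,(5,150,90),(18,255,255)),100): print("or",ce.round(),st[4],rect(plane(c2,p,.02)))
for p,ce,st in blobs(mask(g,(60,80,60),(90,255,255)),40): print("grn",ce.round(),st,rect(plane(c2,p,.05)))
to(.4585,-.0935,.13,96.2)
E
```

```text
[0.45488132 0.14915617 0.10780453] 0.3984486680244925 [ 0.55295487  0.60112183 -0.15942143]
or [334. 137.] 297 [451.1 239.6  92.8  70.3   6.7]
or [310. 146.] 316 [457.  148.9  94.6  69.7   2.9]
or [274. 246.] 155 [ 750.  -106.9   37.9   37.1   64.9]
grn [238. 158.] [229 152  20  13 112] [457.6 -91.4  55.1  28.9 -83.2]
grn [168. 172.] [159 166  21  12 125] [ 429.8 -293.3   54.6   29.5   86.4]
grn [107. 199.] [ 86 184  42  33 726] [ 460.8 -474.1  105.    77.8  -87.5]
0.007 0.006 1.536 1.972 -24.294 -1.366
```

View pics/s5.png

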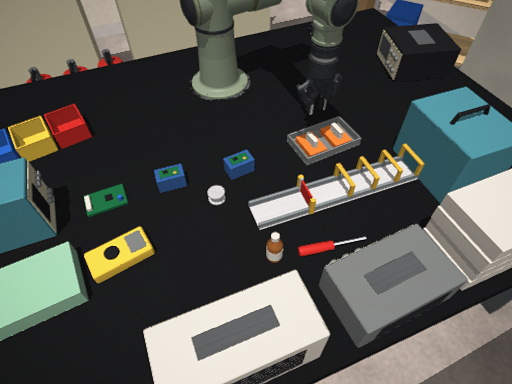

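The picture shows both covers in the tray at (312,142) and (338,130), and the bare modules at (238,162) and (170,178). Now module A.

>>> carry_out(
  motion="0 0 1.536 2 -24.3 -1.4 0; 0 0 1.536 2 -24.3 -1.4 0; 0 0 1.536 2 -24.3 -1.4 0; 0 0 1.536 2 -24.3 -1.4 0; 0 0 1.536 2 -24.3 -1.4 0; 0 0 1.536 2 -24.3 -1.4 0; 0 0 1.536 2 -24.3 -1.4 0; 0 0 1.536 2 -24.3 -1.4 0; 0 0 1.536 2 -24.3 -1.4 0; 0 0 1.536 2 -24.3 -1.4 0",
)

```text
clock: 14.95
position: [0.4549, -0.0943, 0.1225]
orientation: [0.667, 0.745, 0.0, 0.0]
contact_force: [-0.6, 0.1, -0.0]
finger_gap: 1.002
gripper_force: 0.0
```

```bash
python3 - <<'E'
from h import *
s=observe(); print(s["position"],np.linalg.norm(s["dq"]))
f,c=shot("wrist")
for p,ce,st in blobs(mask(f,(100,100,40),(125,255,255)),400): print("blue",ce.round(),st,rect(plane(c,p,.05)))
for p,ce,st in blobs(mask(f,(60,80,60),(90,255,255)),100): print("grn",ce.round(),st,rect(plane(c,p,.05)))
to(.4585,-.0935,.003,96.2)
E
```

```text
[ 0.4549178  -0.09426415  0.12245327] 0.0025716716323870934
blue [258. 181.] [ 230  139   57   91 3031] [458.4 -90.   86.8  51.7 -83.7]
blue [219. 321.] [ 192  295   52   62 1983] [ 433.6 -260.3   87.4   51.9   86. ]
grn [258. 190.] [ 242  161   33   58 1541] [458.7 -94.   55.9  29.7 -84.5]
grn [214. 341.] [202 334  29  20 239] [ 431.8 -283.1   29.5   28.8   -4.6]
0.000 0.000 0.002 0.038 0.367 11.941
```

>>> carry_out(
  motion="0 0 0 0 0.4 4 0; 0 0 0 0 0.4 8 0; 0 0 0 0 0.4 11.9 0; 0 0 0 0 0.4 11.9 0.3; 0 0 0 0 0.4 11.9 1; 0 0 0 0 0.4 11.9 1; 0 0 0 0 0.4 11.9 1; 0 0 0 0 0.4 8 1; 0 0 0 0 0.4 4 1; 0 0 0 0 0.4 4 1",
  force=60,
)

```text
clock: 16.25
position: [0.4619, -0.095, 0.0856]
orientation: [0.668, 0.744, 0.001, 0.004]
contact_force: [-0.2, 0.4, -3.0]
finger_gap: 0.554
gripper_force: 63.4
```

```bash
python3 - <<'E'
from h import *
s=observe(); print(s["position"],s["finger_gap"],s["gripper_force"])
f,c=shot("wrist")
for p,ce,st in blobs(mask(f,(60,80,60),(90,255,255)),100): print("grn",ce.round(),st,rect(plane(c,p,s["position"][2]+.047)))
to(.640,-.055,.09,88)
to(.640,-.055,.01,88)
E
```

```text
[ 0.46192319 -0.09498113  0.08563873] 0.5536407365010432 63.37323188781738
grn [255. 254.] [ 226  210   58   91 4248] [462.3 -93.5  54.8  29.6 -84. ]
0.004 0.002 0.143 1.975 18.282 -0.550
0.004 0.002 0.143 1.991 18.251 7.450
```

>>> carry_out(
  motion="0 0 0 0 0 -0.5 1; 0 0 0.05 0.6 4.5 -0.5 1; 0 0 0.1 1.2 9 -0.5 1; 0 0 0.143 1.8 13.5 -0.5 1; 0 0 0.143 2 17.5 -0.5 1; 0 0 0.143 2 18.3 -0.5 1; 0 0 0.143 2 18.3 2 1; 0 0 0.143 2 18.3 3.5 1; 0 0 0.143 2 18.3 3.5 1",
)

```text
clock: 17.42
position: [0.636, -0.054, 0.0452]
orientation: [0.72, 0.694, -0.001, -0.002]
contact_force: [0.4, -0.3, -2.2]
finger_gap: 0.545
gripper_force: 63.5
```

```bash
python3 - <<'E'
from h import *
s=observe(); print(s["position"],s["finger_gap"],s["gripper_force"])
f,c=shot("wrist","w6")
for p,ce,st in blobs(mask(f,(60,80,60),(90,255,255)),100): print("grn",ce.round(),st[4],rect(plane(c,p,s["position"][2]+.047)))
for p,ce,st in blobs(mask(f,(100,100,40),(125,255,255)),100): print("blue",ce.round(),st[4])
to(.6405,-.055,.01,88)
E
```

```text
[ 0.63601006 -0.05403471  0.04517857] 0.5453967251919994 63.53770136833191
grn [255. 254.] 4122 [637.2 -52.7  54.6  29.4  88. ]
blue [254. 233.] 8030
-0.002 -0.000 -0.000 -0.065 0.334 3.647
```

View pics/w6.png

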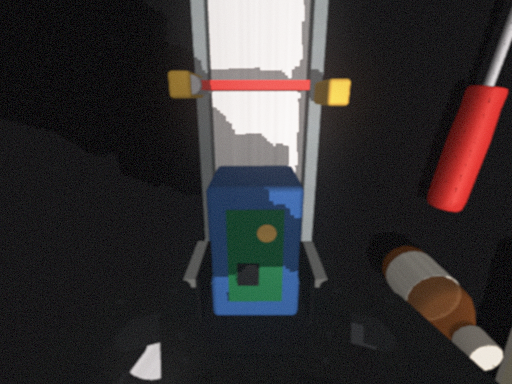

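The wrist view shows the module held in the lane's middle before the red gate (flap at (255,85)). I'll set it down, release, and rise.

>>> carry_out(
  motion="0 0 0 0 0.2 1.5 1; 0 0 0 0 0.2 2.8 1; 0 0 0 0 0.2 3.6 1; 0 0 0 0 0.2 3.6 1; 0 0 0 0 0.2 3.6 0.2; 0 0 0 0 0.2 3.6 0; 0 0 0 0 0.2 3.4 0; 0 0 0 0 0.2 0 0; 0 0 0 0 0.2 -5 0; 0 0 0 0 0.2 -5 0",
)

```text
clock: 18.73
position: [0.6445, -0.0551, 0.1026]
orientation: [0.719, 0.695, 0.003, 0.004]
contact_force: [-0.0, 0.1, 0.1]
finger_gap: 0.998
gripper_force: 0.0
```

```bash
python3 - <<'E'
from h import *
s=observe(); print(s["position"],s["finger_gap"],s["contact_force"])
f,c=shot("wrist")
for p,ce,st in blobs(mask(f,(60,80,60),(90,255,255)),100): print("grn",ce.round(),st[4],rect(plane(c,p,.054)))
for p,ce,st in blobs(mask(f,(100,100,40),(125,255,255)),100): print("blue",ce.round(),st[4],rect(plane(c,p,.054)))
for p,ce,st in blobs(mask(f,(0,150,80),(4,255,255))|mask(f,(174,150,80),(180,255,255)),50): print("red",ce.round(),st[4],rect(plane(c,p,.055)))
for p,ce,st in blobs(mask(f,(18,140,100),(30,255,255)),50): print("yel",ce.round(),st[4],rect(plane(c,p,.062)))
to(.639,-.135,.10,88);to(.639,-.135,.0,88);to(.64+.005,.095,.0,88)
E
```

```text
[ 0.64447303 -0.05507442  0.10262661] 0.9979261427544607 [-0.03530693  0.12156218  0.08148681]
grn [249. 197.] 1811 [641.1 -54.4  55.1  29.9  87.5]
blue [249. 189.] 2759 [641.4 -49.9  83.5  48.2  88.1]
blue [ 97. 376.] 487 [ 467.7 -247.2   37.9   25.9   -2.7]
red [235.  87.] 335 [640.2  34.7  58.1   4.9  -2. ]
red [412. 136.] 3104 [771.2  -9.2  79.7  25.9  80.1]
yel [186.  86.] 313 [599.8  36.2  13.5  11.6  88. ]
yel [305.  92.] 352 [685.1  29.1  13.7  12.9  88. ]
0.005 0.001 -0.000 -8.036 -0.091 0.018
0.005 0.001 -0.000 -8.027 -0.145 10.018
0.005 0.001 -0.000 14.980 -0.349 9.996
```

>>> carry_out(
  motion="0 0 0 -4.5 -0.3 0 1; 0 0 0 -8.8 -0.5 0 1; 0 0 0 -8.8 -0.5 0 1; 0 0 0 -8.8 -0.5 1 1; 0 0 0 -8.8 -0.5 5 1; 0 0 0 -8.8 -0.5 8.5 1; 0 0 0 -8.8 -0.5 9.4 1; 0 0 0 -8.8 -0.5 9.4 1",
  force=40,
)

```text
clock: 19.77
position: [0.6321, -0.1411, 0.0027]
orientation: [0.719, 0.695, -0.0, -0.001]
contact_force: [-0.8, 0.0, -0.6]
finger_gap: -0.001
gripper_force: 0.0
```

```bash
python3 - <<'E'
from h import *
s=observe(); print(s["position"],s["finger_gap"],s["contact_force"])
f,c=shot("wrist","w7")
for p,ce,st in blobs(mask(f,(100,100,40),(125,255,255)),100): print("blue",ce.round(),st[4],rect(plane(c,p,.054)))
to(.6448,.101,.009,88)
E
```

```text
[ 0.63207653 -0.14108268  0.00266938] -0.0007752615745200984 [-0.79565134  0.03553695 -0.60261524]
blue [267.  90.] 9269 [641.1 -58.   69.5  48.4  88. ]
blue [ 20. 368.] 1095 [ 491.5 -209.7   35.6   21.8   -1.9]
0.001 0.000 0.001 24.286 0.346 -0.521
```

View pics/w7.png

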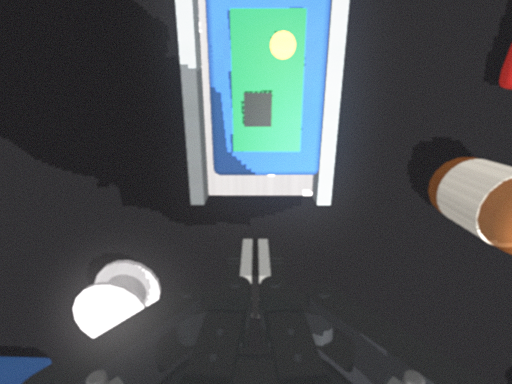

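The fingers at (255,240) are shut behind the lane's start, and the module is at (267,90). I'll push 24.3 cm along the lane.

>>> carry_out(
  motion="0 0 0 1 0.4 -0.5 1; 0 0 0 3.5 0.4 -0.5 1; 0 0 0 6.5 0.4 -0.5 1; 0 0 0 9.5 0.4 -0.5 1; 0 0 0 12.5 0.4 -0.5 1; 0 0 0 15.5 0.4 -0.5 1; 0 0 0 18.5 0.4 -0.5 1; 0 0 0 21.5 0.4 -0.5 1; 0 0 0 24 0.4 -0.5 1; 0 0 0 24.6 0.4 -0.5 1",
)

```text
clock: 21.08
position: [0.6451, 0.1063, 0.0092]
orientation: [0.718, 0.696, 0.0, 0.0]
contact_force: [0.0, -2.4, 1.0]
finger_gap: 0.001
gripper_force: 1.0
```

```bash
python3 - <<'E'
from h import *
s=observe(); print(s["position"],s["finger_gap"],s["contact_force"])
to(.645,.103,.009,88)
g,c2=shot("scene"); x=g[140:230,240:380]
cv2.imwrite("pics/s8.png",cv2.resize(x,(700,450),interpolation=cv2.INTER_CUBIC)[:,:,::-1])
for p,ce,st in blobs(mask(g,(60,80,60),(90,255,255)),30): print("grn",ce.round(),st[4],rect(plane(c2,p,.054)))
E
```

```text
[0.64514799 0.10626717 0.00919678] 0.0005999138255037407 [ 0.00913669 -2.38462299  0.98914542]
0.001 0.000 0.003 -0.327 -0.004 0.020
grn [168. 172.] 126 [ 433.7 -293.5   54.3   29.4   86.4]
grn [355. 177.] 34 [654.7 178.5  29.7  16.6  -1.5]
grn [107. 199.] 728 [ 464.5 -473.5  104.9   77.4  -87.5]
```

View pics/s8.png

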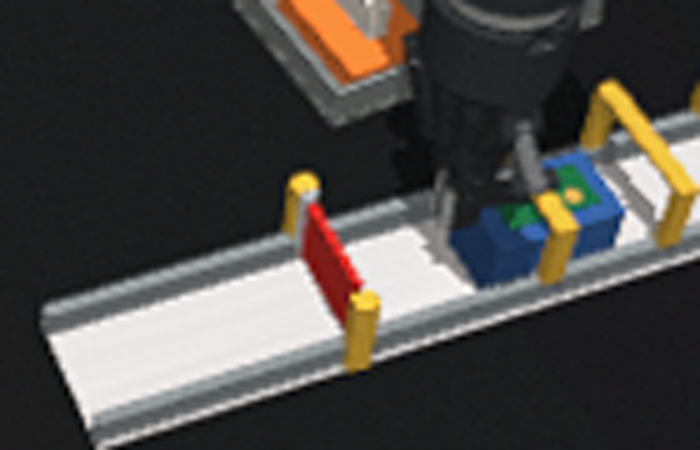

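The crop shows the module past the gate at (540,220) and the gate already shut at (330,260). Both are as wanted. I'll back off a bit, rise, and go to module B.

>>> carry_out(
  motion="0 0 0 -0.8 0 0 1; 0 0 0 -1 0 -4 1; 0 0 0 -1 0 -9 1; 0 0 0.035 -5 -2 -12 1; 0 0 0.035 -10.5 -5 -12 0.5; 0 0 0.035 -16.5 -8 -12 0; 0 0 0.035 -22.5 -11 -12 0; 0 0 0.035 -28.5 -14 -12 0; 0 0 0.035 -34.5 -17 -12 0; 0 0 0.035 -40.5 -20 -12 0",
)

```text
clock: 22.38
position: [0.4401, -0.2764, 0.1284]
orientation: [0.732, 0.681, 0.0, 0.0]
contact_force: [0.4, -0.7, -0.2]
finger_gap: 1.001
gripper_force: 0.0
```

>>> carry_out(
  motion="0 0 0 0 0 0 0; 0 0 0 0 0 0 0",
)

```text
clock: 22.62
position: [0.4413, -0.2744, 0.1282]
orientation: [0.732, 0.681, 0.0, -0.0]
contact_force: [0.9, -0.1, 0.1]
finger_gap: 0.998
gripper_force: 0.0
```

```bash
python3 - <<'E'
from h import *
s=observe(); print(s["position"],np.linalg.norm(s["dq"]))
f,c=shot("wrist")
for p,ce,st in blobs(mask(f,(100,100,40),(125,255,255)),400): print("blue",ce.round(),st,rect(plane(c,p,.05)))
for p,ce,st in blobs(mask(f,(60,80,60),(90,255,255)),100): print("grn",ce.round(),st,rect(plane(c,p,.05)))
to(.431,-.295,.003,86)
E
```

```text
[ 0.4413202  -0.27436488  0.12819019] 0.042175005292884656
blue [244. 187.] [ 217  159   56   89 1092] [ 431.6 -290.7   90.8   51.8   86.4]
grn [245. 210.] [ 229  183   32   54 1323] [ 430.9 -295.7   55.5   29.6   86.2]
grn [248. 320.] [ 214  291   67   60 2997] [ 423.3 -431.9   81.5   67.6  -87.6]
-0.000 -0.001 -0.001 -2.220 -0.928 12.516
```

>>> carry_out(
  motion="0 0 0 -2.2 -0.9 2 0; 0 0 0 -2.2 -0.9 6 0; 0 0 0 -2.2 -0.9 10 0; 0 0 0 -2.2 -0.9 12.5 0; 0 0 0 -2.2 -0.9 12.5 0.4; 0 0 0 -2.2 -0.9 12.5 1; 0 0 0 -2.2 -0.9 12.5 1; 0 0 0 -2.2 -0.9 12.5 1; 0 0 0 -2.2 -0.9 9 1; 0 0 0 -2.2 -0.9 4 1",
  force=60,
)

```text
clock: 23.92
position: [0.4304, -0.2943, 0.0883]
orientation: [0.731, 0.682, -0.0, -0.002]
contact_force: [0.7, -0.6, -2.7]
finger_gap: 0.552
gripper_force: 63.2
```

```bash
python3 - <<'E'
from h import *
s=observe(); print(s["position"],s["finger_gap"],s["gripper_force"])
f,c=shot("wrist")
for p,ce,st in blobs(mask(f,(60,80,60),(90,255,255)),100): print("grn",ce.round(),st,rect(plane(c,p,s["position"][2]+.047)))
to(.6395,-.055,.09,88)
E
```

```text
[ 0.43042972 -0.29427189  0.08826336] 0.5515536589167401 63.1881308555603
grn [255. 257.] [ 226  214   58   90 4180] [ 431.4 -295.    54.5   29.2   86. ]
grn [253. 332.] [ 219  318   72   33 1675] [ 428.  -344.6   41.9   23.9   -3.9]
0.006 0.005 -0.035 25.618 18.799 0.537
```

>>> carry_out(
  motion="0 0 0 2 1.5 -0.5 1; 0 0 0 5 3.7 -0.5 1; 0 0 -0.01 8.5 6.2 -0.5 1; 0 0 -0.02 12 8.8 -0.5 1; 0 0 -0.03 15.5 11.4 -0.5 1; 0 0 -0.035 19 14 -0.5 1; 0 0 -0.035 22.5 16.5 -0.5 1; 0 0 -0.035 25 18.4 0 1; 0 0 -0.035 25.6 18.8 2 1; 0 0 -0.035 25.6 18.8 4 1",
)

```text
clock: 25.22
position: [0.6367, -0.0527, 0.0469]
orientation: [0.719, 0.695, -0.0, -0.0]
contact_force: [-0.4, -0.7, -2.8]
finger_gap: 0.556
gripper_force: 63.2
```

```bash
python3 - <<'E'
from h import *
s=observe(); print(s["position"],s["finger_gap"],s["gripper_force"])
f,c=shot("wrist")
for p,ce,st in blobs(mask(f,(60,80,60),(90,255,255)),100): print("grn",ce.round(),st[4],rect(plane(c,p,s["position"][2]+.047)))
for p,ce,st in blobs(mask(f,(0,150,80),(4,255,255))|mask(f,(174,150,80),(180,255,255)),50): print("red",ce.round(),st[4],rect(plane(c,p,.055)))
to(.6405,-.055,.008,88)
E
```

```text
[ 0.636666   -0.05268554  0.04692568] 0.5563766069475204 63.18961143493652
grn [255. 258.] 4125 [637.6 -53.1  55.1  29.4  88. ]
red [254.  87.] 876 [640.4  34.7  59.4   4.8  -2. ]
red [463. 149.] 5041 [764.2  -7.2  76.2  25.9  80.3]
-0.005 -0.000 -0.000 -0.207 0.654 3.576
```

>>> carry_out(
  motion="0 0 0 -0.2 0.2 1.5 1; 0 0 0 -0.2 0.2 2.8 1; 0 0 0 -0.2 0.2 3.7 1; 0 0 0 -0.2 0.2 3.7 1; 0 0 0 -0.2 0.2 3.7 0.2; 0 0 0 -0.2 0.2 3.7 0; 0 0 0 -0.2 0.2 3.4 0; 0 0 0 -0.2 0.2 0 0; 0 0 0 -0.2 0.2 -5 0; 0 0 0 -0.2 0.2 -5 0",
)

```text
clock: 26.52
position: [0.6429, -0.0557, 0.1037]
orientation: [0.719, 0.695, 0.003, 0.004]
contact_force: [0.4, 0.7, -0.7]
finger_gap: 0.999
gripper_force: 0.0
```

```bash
python3 - <<'E'
from h import *
s=observe(); print(s["position"],s["finger_gap"],s["contact_force"])
f,c=shot("wrist")
for p,ce,st in blobs(mask(f,(60,80,60),(90,255,255)),100): print("grn",ce.round(),st[4],rect(plane(c,p,.054)))
for p,ce,st in blobs(mask(f,(100,100,40),(125,255,255)),100): print("blue",ce.round(),st[4],rect(plane(c,p,.054)))
to(.6350,-.142,.008,88)
E
```

```text
[ 0.64290631 -0.0557483   0.10369199] 0.9994426483054529 [ 0.38679856  0.67173474 -0.65783236]
grn [249. 199.] 1786 [639.5 -56.4  55.4  29.7  87.6]
blue [249. 193.] 2814 [639.5 -53.4  86.2  47.8  89. ]
0.005 0.001 -0.000 -8.661 -0.358 9.324
```

>>> carry_out(
  motion="0 0 0 -4.5 -0.1 0 1; 0 0 0 -8.8 -0.2 0 1; 0 0 0 -8.8 -0.2 0 1; 0 0 0 -8.8 -0.2 1 1; 0 0 0 -8.8 -0.2 5 1; 0 0 0 -8.8 -0.2 8.5 1; 0 0 0 -8.8 -0.2 9 1; 0 0 0 -8.8 -0.2 9 1",
  force=40,
)

```text
clock: 27.58
position: [0.6339, -0.1421, 0.0082]
orientation: [0.719, 0.695, -0.0, -0.0]
contact_force: [-0.0, -0.2, 0.8]
finger_gap: 0.0
gripper_force: 0.0
```

```bash
python3 - <<'E'
from h import *
s=observe(); print(s["position"],s["finger_gap"],s["contact_force"])
f,c=shot("wrist")
for p,ce,st in blobs(mask(f,(100,100,40),(125,255,255)),100): print("blue",ce.round(),st[4],rect(plane(c,p,.054)))
to(.645,.106,.009,88)
E
```

```text
[ 0.63385123 -0.14205608  0.00821679] 0.000289680358784988 [-0.00945336 -0.16609941  0.81677387]
blue [260.  85.] 9522 [639.6 -58.9  72.5  48.5  88.1]
0.001 0.000 0.001 24.874 0.177 0.014
```

>>> carry_out(
  motion="0 0 0 1 0.2 0 1; 0 0 0 3.5 0.2 0 1; 0 0 0 6.5 0.2 0 1; 0 0 0 9.5 0.2 0 1; 0 0 0 12.5 0.2 0 1; 0 0 0 15.5 0.2 0 1; 0 0 0 18.5 0.2 0 1; 0 0 0 21.5 0.2 0 1; 0 0 0 24 0.2 0 1; 0 0 0 24.8 0.2 0 1",
)

```text
clock: 28.88
position: [0.645, 0.1067, 0.0094]
orientation: [0.719, 0.696, 0.0, 0.001]
contact_force: [-0.0, -4.4, 2.5]
finger_gap: -0.001
gripper_force: 2.2
```

```bash
python3 - <<'E'
from h import *
s=observe(); print(s["position"],s["finger_gap"],s["contact_force"])
g,c2=shot("scene"); x=g[120:230,240:440]
cv2.imwrite("pics/s9.png",cv2.resize(x,(800,440),interpolation=cv2.INTER_CUBIC)[:,:,::-1])
E
```

```text
[0.64496417 0.10670025 0.00936435] -0.0006188150151082732 [-0.03230701 -4.37344494  2.5148896 ]
```

View pics/s9.png

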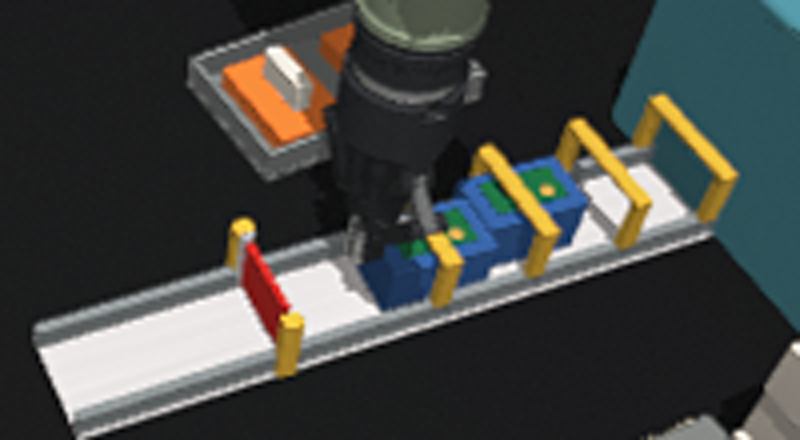

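The crop shows both modules in the lane at (440,250) and (525,200), and the gate shut at (265,285). I'll withdraw clear and make a last check.

>>> carry_out(
  motion="0 0 0 -0.8 0 0 1; 0 0 0 -1 0 -4 1; 0 0 0 -1 0 -9 1; 0 0 0 -5 -2 -13 1; 0 0 0 -10 -5 -15 1; 0 0 0 -16 -9 -15 1; 0 0 0 -22 -13 -15 1; 0 0 0 -25 -15 -15 1; 0 0 0 -25 -15 -15 1; 0 0 0 -25 -15 -15 1",
)

```text
clock: 30.18
position: [0.4857, -0.1401, 0.1583]
orientation: [0.72, 0.694, 0.0, -0.0]
contact_force: [-0.7, -0.6, -0.4]
finger_gap: -0.001
gripper_force: 0.0
```

```bash
python3 - <<'E'
from h import *
s=observe(); print(s["clock"],s["position"],s["contact_force"],np.linalg.norm(s["dq"]))
g,c2=shot("scene"); x=g[110:230,120:440]
cv2.imwrite("pics/s10.png",cv2.resize(x,(800,300),interpolation=cv2.INTER_CUBIC)[:,:,::-1])
for p,ce,st in blobs(mask(g,(5,150,90),(18,255,255)),100): print("or",ce.round(),st[4],rect(plane(c2,p,.02)))
for p,ce,st in blobs(mask(g,(60,80,60),(90,255,255)),30): print("grn",ce.round(),st[4],rect(plane(c2,p,.054)))
E
```

```text
30.175 [ 0.48571711 -0.14014595  0.15828863] [-0.70945411 -0.62144498 -0.43884842] 0.03807948377160536
or [334. 137.] 295 [450.4 239.8  93.2  70.3   4.8]
or [310. 145.] 323 [456.6 148.8  94.6  69.2   4.2]
or [274. 246.] 155 [ 750.  -106.9   37.9   37.1   64.9]
grn [375. 165.] 49 [642.1 257.9  28.8  22.9  -4.3]
grn [364. 169.] 34 [639.1 221.   29.2  12.5  -5.6]
grn [353. 175.] 40 [651.8 178.4  29.3  18.5  -4.7]
grn [341. 180.] 45 [648.8 141.8  28.2  17.3  -5.3]
grn [107. 199.] 727 [ 464.5 -473.5  104.9   77.4  -87.5]
```

View pics/s10.png

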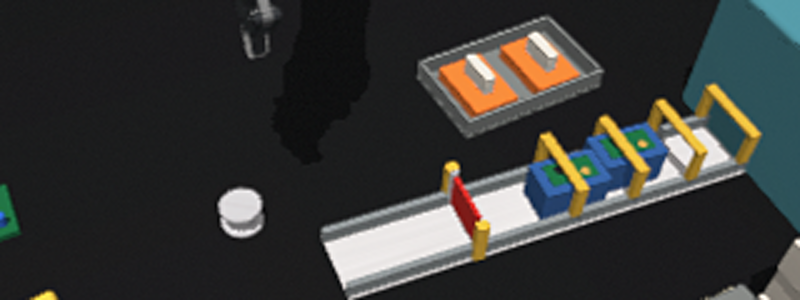

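Both modules stand in the lane beyond the shut gate at (465,205). Both covers lie in the tray and the arm is clear, so I'm handing in.

```bash
python3 -c "
from plant import ticket
print(ticket.close_job())"
```

```text
the job is handed in; nothing more can be done
None
```

The job is handed in, though the hand-in returned no verdict: the final picture shows both modules (no third was on the bench) pushed through into the lane, the gate shut behind them, both covers flat in the tray, and the arm clear.

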